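# Load the laser marker and hold its flap at the mark

### The job

Load the laser marking station: pick up the little metal tray by its red handle bar, tip it so that all three blanks slide off into the black hopper, and set the empty tray back down flat on the bench top. Then lift the station's green-windowed flap by its black handle until the flap is level with (parallel to) the yellow pointer arm beside it, and finish there, still holding the flap up at the mark with the gripper. Leave the pointer arm where it is set and do not knock the other things on the bench about.

Things in the scene. Friction and masses are not known exactly. Their poses are not given: they have to be found in the camera images.
- marker: white housing of the marking station, 240 (x) x 290 (y) x 100 high, with an aluminium laser unit 130 high (up to a cap at 150) behind it (to +x). Fixed to the bench. Origin: centre of the housing's underside, on the bench; -x is its front
- flap: white flap 225 (along x) x 280 (y) x 8 thick with a green window, shut and level on top of the housing. Hinged along its rear edge (limit 1.2 rad); falls shut if let go (0.45 to 0.8 kg). Origin: middle of the hinge line, 104 above the bench, 110 behind (+x of) the marker's origin. Axes as the marker's when shut; raised by a, it is turned +a about its y, the handle at -x cos a, +z sin a from the hinge
- flap_handle (a point): middle of the flap's black handle: a round bar 12 in diameter, 120 long along the flap's y, in the flap's plane, 275 from the hinge, with 44 of free space between bar and flap edge and free air in front of and below it (bench 104 below when shut). Can be pinched from above, fingers closing along the flap's x; turns in the grip as the flap rises
- mark: yellow pointer arm with a red tip, a bar 8 x 8, 240 long, beside the flap's edge at y = +158 of the flap, on the same hinge axis. Origin and axes as the flap's: it stands raised by its own angle (about 0.5 to 0.85 rad) about the same y axis. The flap is at the mark when its x axis is parallel to the pointer's. Stiff; not to be moved
- mark_tip (a point): the red tip of the yellow pointer arm, 240 from the hinge axis, 158 to the +y side of the flap's middle
- hopper: black open box with a blue panel on its -x side, outside 160 x 160 x 70 high, walls and floor 5 thick, fixed to the bench. Origin: centre of its underside
- tray: loose aluminium tray 130 (x) x 110 (y), floor 4 thick, walls 26 high on three sides; its -x side is open, without lip: tip that side down. About 150 g. A red handle bar arches across its middle along y: 8 thick (x), 110 long, from 54 to 76 above the underside, on two posts at the side walls; take it from above, fingers closing along the tray's x. Origin: centre of its underside; z up
- blank1: loose brass blank, a block 30 x 22 x 16 high, about 30 g, starting on the tray (it slides off at a tilt of roughly 25 to 37 degrees). Origin: centre of its underside
- blank2: loose blue blank, same block 30 x 22 x 16, starting on the tray. Origin: centre of its underside
- blank3: loose steel blank, same block 30 x 22 x 16, starting on the tray nearest its open side. Origin: centre of its underside
- bottle: bystander: white bottle, 60 in diameter, 130 high. Origin: centre of its underside
- jar: bystander: amber jar, 64 in diameter, 80 high. Origin: centre of its underside
- cup: bystander: grey cup, 72 in diameter, 90 high. Origin: centre of its underside
- driver: bystander: screwdriver lying on the bench, about 200 long
- wrench: bystander: wrench lying on the bench, about 180 long
Not all that is in view belongs to the job. Several things have the shape of the blank3; the one meant has the colours described above.

How it is judged:
By the outcome, as a careful person would: the job done as asked, in the order asked, and still so for the second after the job is handed in, while the arm keeps its last pose, push and grip.
It also fails if it takes over 64 s, if anything falls off the work surface, if the arm or the gripper's body presses on something with over 40 N, if the wrist force passes 120 N, or if a joint passes its speed limit or range.

### The arm

A 6-joint arm with a two-finger parallel gripper is mounted at the origin on the work surface. World frame = base frame: x ahead of the robot, y to its left, z up, the work surface at z = 0. Lengths are in mm, angles in rad, forces in N, time in s.
With the tool pointing down it reaches from about 350 to 975 mm from the base axis. Payload 7.1 kg.
Tool frame: the origin (TCP) lies at the very end of the fingers, on their centre line; the grasp point (between the pads) lies 19 mm behind it (ctrl.pinch_z is the distance from the TCP to the grasp point, in mm); z points along the fingers, y is the direction in which the jaws open and shut (so a half turn about z gives the same grasp; the last joint's range is limited). The gripper opens to 88 mm and grips with 3 to 60 N. Pads are 20 mm wide; open, the fingers measure 115 mm over their backs; the gripper's body (75 mm by 178 mm) begins 61 mm behind the grasp point.
Start: joints at [1.164, 0.423, 1.63, -0, 1.089, -0.019], TCP at [236.313, 578.585, 222.675] pointing down, gripper open.
Joint ranges: [-3, 3], [-0.9, 2.11], [0.09, 2.58], [-1.31, 4.45], [0.11, 2.69], [-2.54, 2.54]. Speed limits (rad/s): [2.39, 2.39, 3.01, 3.14, 3.14, 3.14].

### API

Orientations are given as a rotation vector (axis times angle).
In Python, from workcell import ctrl gives the robot as it stands.
- The arm moves only by the shell command python3 -m inch 'ROWS' [OPENING]. ROWS is JSON, a list of rows, each an object with "xyz": the shift along the tool's x, y, z in cm, a list of three; "spin": the turn about the tool's z in degrees. A call has 1 to 20 rows; each row is the pose to reach, as a shift and turn from the pose measured when the call began, along the tool's axes at that moment; what a row does not reach only later rows make up. A row lasts 1/10 s, in which the tool goes at most 50 mm and 8.59 degrees, less where a joint would pass 70% of its speed; a pose out of reach is approached as far as the arm can. A call with a gripper value outside its range is refused whole. OPENING is the closure, from 0 (fully open) to 1 (shut), set as the call begins (- or left out, the last holds). The fingers move at their own pace and stop on an object; the grip force is fixed at half the most. Time passes only in rows, so rows that repeat a pose let the fingers close. It gives the time, the measured TCP pose, the force and the opening at its end, in the units of the state.
- ctrl.get_obs(): the state, without advancing time (a new reading comes with each control period).
- ctrl.get_image(name): name is "scene" or "side" or "wrist"; returns the picture (400x640x3 uint8, red, green, blue); there is no depth.
- ctrl.camera_info(name): a dict with "camera_matrix" (3x3 intrinsics, pixels), "R" (3x3) and "t" (3): a world point X has camera coordinates R X + t; the wrist camera has in their place "hand_eye" (4x4, takes a point from camera to tool coordinates, whose origin is the TCP and whose axes are the flange's). Camera axes: x right, y down, z forward; pixel columns grow to the right and rows downward; lengths in mm; the calibration is good to about 2 mm. A picture is of the moment at which its call begins: read the wrist's pose just before it. camera_info takes no time and is no camera call.
- ctrl.close_job(): hands the job in, once; it reports no verdict.
The state is a dict: "t": time; "qpos": joint angles; "qvel": joint speeds; "joint_torque": joint torques, N m; "ee_pos": TCP position; "orientation": TCP orientation; "ft_force": force on the tool from outside, world axes, zero at the start; "moment": the same for the moment, N m; "width": finger opening in mm.
Only numpy, scipy, OpenCV 4.12 (cv2) and the standard library are available. Lean on these libraries where they do the work, as an engineer would, in place of code of your own. Each camera call takes 0.05 s, during which the arm holds its last target. There are 200 camera calls.

## Working session

There is one attempt and no reset: what is moved stays moved. The work goes in short steps, Python scripts to look and compute and a shell command to move; the robot and the scene stay as the last step left them, time stands still between calls to the robot, and variables do not carry over. Pictures are saved under pics/ and viewed, about 8 in all and at most 12, crops included, and the job is handed in when it is done.

```bash
ls; mkdir -p pics; cat > h.py <<'E'
import numpy as np, cv2
from scipy.spatial.transform import Rotation as Ro
from workcell import ctrl
def snap(n,f):
    o=ctrl.get_obs(); im=ctrl.get_image(n)[:,:,::-1].copy(); cv2.imwrite('pics/'+f,im); return o,im
def cam(n,o=None):
    c=ctrl.camera_info(n); K=np.array(c['camera_matrix'])
    if n=='wrist':
        T=np.eye(4); T[:3,:3]=Ro.from_rotvec(o['orientation']).as_matrix(); T[:3,3]=o['ee_pos']
        M=T@np.array(c['hand_eye']); return K,M[:3,:3].T,-M[:3,:3].T@M[:3,3]
    return K,np.array(c['R']),np.array(c['t'])
def ray(C,p):
    K,R,t=C; d=R.T@np.linalg.inv(K)@np.array([p[0],p[1],1.]); return -R.T@t,d/np.linalg.norm(d)
def onz(C,p,z):
    o,d=ray(C,p); return o+d*(z-o[2])/d[2]
def tri(C1,p1,C2,p2):
    a,u=ray(C1,p1); b,v=ray(C2,p2); s=np.linalg.lstsq(np.c_[u,-v],b-a,rcond=None)[0]
    P,Q=a+u*s[0],b+v*s[1]; return (P+Q)/2,np.linalg.norm(P-Q)
def proj(C,X):
    K,R,t=C; q=K@(R@np.array(X)+t); return q[:2]/q[2]
E
python3 - <<'E'
from h import *
np.set_printoptions(precision=3,suppress=True)
for n in('scene','side'):
    snap(n,n+'0.png'); K,R,t=cam(n); print(n,K[0,0],-R.T@t, R[2])
o=ctrl.get_obs(); print(o['orientation'],o['ee_pos'],o['width'],ctrl.pinch_z); print(ctrl.camera_info('wrist')['hand_eye'])
E
```

```text
pics
scene 372.0058724282023 [1104.12  -746.674  828.612] [-0.459  0.647 -0.608]
side 452.8182822522896 [  52.074 -950.347  784.91 ] [ 0.371  0.749 -0.548]
[-0.605 -3.082  0.002] [236.116 578.145 221.988] 87.6819352893611 18.700000000000003
[[   0.001   -0.97    -0.243   64.986]
 [   1.       0.       0.      -0.839]
 [  -0.      -0.243    0.97  -162.341]
 [   0.       0.       0.       1.   ]]
```

View pics/scene0.png

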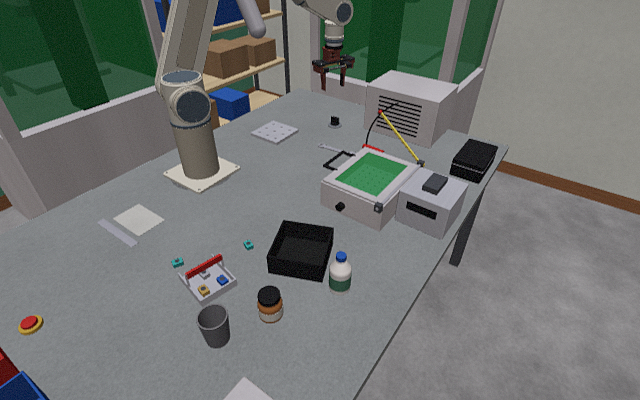

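View pics/side0.png

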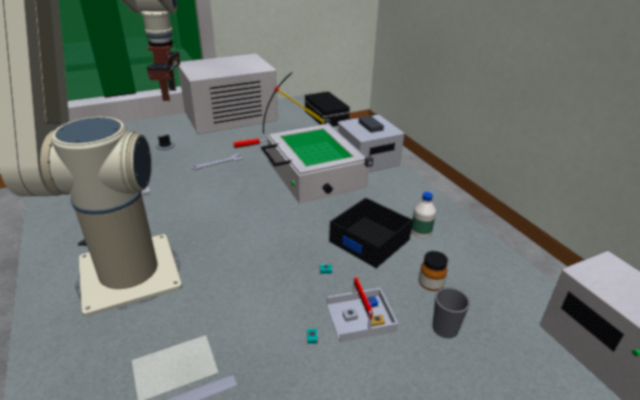

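The scene view shows the tray with its red handle at (208,275), the hopper at (301,250), the flap at (372,172), its black handle at (338,160) and the yellow pointer from (420,163) to (380,110). In the side view the tray is at (362,314), the hopper at (370,230), the flap handle at (275,153) and the pointer tip at (276,90).

These could be taken for the blanks: teal blocks at scene (248,245) and (178,262), which are decoys. The real blanks are on the tray at (204,290), (222,280) and (204,272). One close crop will check that choice.

```bash
python3 - <<'E'
from h import *
a=cv2.imread('pics/scene0.png'); b=cv2.imread('pics/side0.png')
def c(im,x,y,w,h,s): return cv2.resize(im[y:y+h,x:x+w],None,fx=s,fy=s,interpolation=cv2.INTER_CUBIC)
top=np.hstack([c(a,165,240,80,60,5),c(b,315,270,80,60,5)])
bot=np.hstack([c(a,315,95,120,90,400/120),c(b,250,65,120,90,400/120)])
cv2.imwrite('pics/crop1.png',np.vstack([top,bot]))
for n,im in(('scene',a),('side',b)):
    hsv=cv2.cvtColor(im,cv2.COLOR_BGR2HSV)
    red=((hsv[...,0]<6)|(hsv[...,0]>174))&(hsv[...,1]>150)&(hsv[...,2]>70)
    yel=(abs(hsv[...,0].astype(int)-27)<5)&(hsv[...,1]>130)&(hsv[...,2]>80)
    blu=(abs(hsv[...,0].astype(int)-112)<12)&(hsv[...,1]>140)&(hsv[...,2]>60)
    for nm,m in(('red',red),('yel',yel),('blu',blu)):
        k,l,s,ce=cv2.connectedComponentsWithStats(m.astype(np.uint8))
        for i in range(1,k):
            if s[i,4]>5:
                pts=np.argwhere(l==i)[:,::-1].astype(np.float32); r=cv2.minAreaRect(pts)
                print(n,nm,s[i],ce[i].round(1),np.round(cv2.boxPoints(r)).astype(int).tolist())
E
```

```text
scene red [378 109   4   5  12] [379.5 111. ] [[378, 112], [380, 109], [382, 110], [379, 113]]
scene red [362 144  22   8  44] [371.9 147.2] [[362, 147], [363, 143], [384, 148], [383, 151]]
scene red [185 254  37  25 245] [203.7 265.6] [[185, 273], [219, 253], [223, 259], [188, 278]]
scene red [ 20 316  17  13 152] [ 28.1 322. ] [[18, 321], [34, 313], [38, 323], [23, 331]]
scene red [  0 352  18  34 302] [  5.5 369.8] [[0, 352], [17, 352], [17, 385], [0, 385]]
scene yel [381 112  37  48 143] [397.8 134.6] [[380, 114], [382, 112], [418, 159], [415, 160]]
scene yel [ 36 315   4   5   7] [ 37.3 317.1] [[36, 315], [36, 315], [39, 319], [38, 319]]
scene yel [ 33 321   7   8   9] [ 36.4 324.7] [[33, 328], [39, 321], [40, 322], [34, 329]]
scene yel [ 19 325   3   5   6] [ 19.5 327.2] [[18, 326], [19, 325], [21, 329], [20, 330]]
scene blu [154   0  12  32 188] [160.4  14.1] [[154, 0], [160, -1], [168, 30], [162, 32]]
scene blu [168   0   3   5  11] [169.2   1.5] [[168, 0], [170, 0], [170, 4], [168, 4]]
scene blu [214   0  30  26 530] [227.   12.1] [[208, 3], [237, -5], [243, 18], [214, 26]]

[... 411 characters left out ...]
47.4] [[150, 46], [168, 46], [168, 48], [150, 48]]
side red [275  87   3   4   8] [276.   88.2] [[274, 89], [276, 86], [277, 87], [276, 90]]
side red [234 139  26   8 128] [246.1 142.5] [[234, 142], [259, 138], [259, 143], [234, 147]]
side red [355 278  16  33 152] [361.8 294.3] [[352, 279], [357, 277], [372, 309], [367, 311]]
side yel [279  90  45  34 122] [305.5 108.9] [[278, 91], [281, 88], [324, 120], [322, 123]]
side blu [423 192   9   9  66] [426.9 195.7] [[423, 192], [431, 192], [431, 200], [423, 200]]
side blu [343 236  19  17 173] [352. 244.] [[340, 242], [344, 235], [364, 246], [359, 253]]
side blu [370 296   8  10  48] [373.6 301.3] [[370, 305], [371, 296], [378, 297], [376, 306]]
```

View pics/crop1.png

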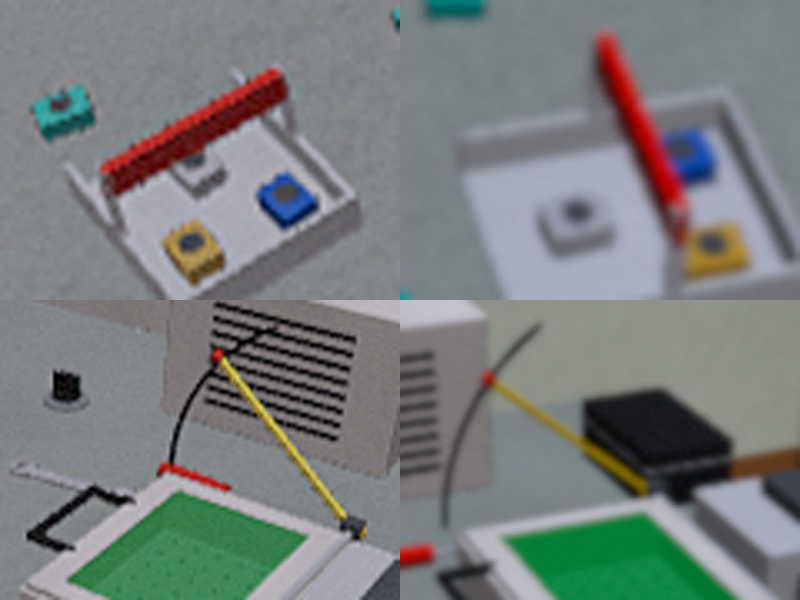

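The crop confirms the brass, blue and steel blanks lie on the tray, with the steel one nearest the open side, which faces the robot. The teal blocks are decoys lying outside the tray. The pointer's red tip is at scene (379.5,111) and side (276,88).

```bash
python3 - <<'E'
from h import *
np.set_printoptions(precision=1,suppress=True)
A,B=cam('scene'),cam('side'); a=cv2.imread('pics/scene0.png'); b=cv2.imread('pics/side0.png')
print('handle mid',tri(A,(203.7,265.6),B,(361.8,294.3)))
print(' ends scene z72',onz(A,(186.5,274.5),72),onz(A,(221.5,256),72))
print(' ends side z76',onz(B,(355.5,278),76),onz(B,(370,309),76))
print('tip',tri(A,(379.5,111),B,(276,88.2)))
for n,im,C in(('scene',a,A),('side',b,B)):
    hsv=cv2.cvtColor(im,cv2.COLOR_BGR2HSV)
    g=((abs(hsv[...,0].astype(int)-68)<14)&(hsv[...,1]>120)&(hsv[...,2]>50)).astype(np.uint8); g[:115]=0
    x0,y0,x1,y1=(262,215,338,285) if n=='scene' else (325,195,415,268)
    k=np.zeros_like(g); k[y0:y1,x0:x1]=(hsv[y0:y1,x0:x1,2]<60)
    for nm,m,z in(('green',g,112),('hop',k,70)):
        cs=cv2.findContours(m,cv2.RETR_EXTERNAL,cv2.CHAIN_APPROX_NONE)[0]; c=cv2.convexHull(max(cs,key=cv2.contourArea))
        p=cv2.approxPolyDP(c,4,True)[:,0]
        print(n,nm,[(q.tolist(),onz(C,q,z)[:2].round(0).tolist()) for q in p])
print('flap handle scene', onz(A,(324,166),104),onz(A,(342.6,151.4),104))
print('hoppanel',onz(B,(352,244),35), 'bottle cap',tri(A,(340.6,256.3),B,(426.9,195.7)))
print('cup',onz(A,(213,314),90),'jar',onz(A,(268.5,294),80))
E
```

```text
handle mid (array([ 450.4, -362.4,   66.5]), np.float64(2.042083225250847))
 ends scene z72 [ 443.3 -413.6   72. ] [ 468.3 -313.7   72. ]
 ends side z76 [ 457.4 -319.8   76. ] [ 439.8 -412.    76. ]
tip (array([553.9, 409.1, 258.3]), np.float64(3.7799653599647294))
scene green [([406, 166], [708.0, 352.0]), ([376, 195], [704.0, 137.0]), ([336, 179], [550.0, 138.0]), ([367, 153], [550.0, 350.0])]
scene hop [([283, 220], [507.0, -95.0]), ([333, 229], [657.0, -39.0]), ([322, 281], [745.0, -222.0]), ([268, 272], [610.0, -281.0]), ([267, 255], [567.0, -236.0])]
side green [([350, 155], [692.0, 136.0]), ([307, 165], [542.0, 132.0]), ([282, 137], [543.0, 339.0]), ([323, 130], [694.0, 333.0])]
side hop [([364, 199], [641.0, -45.0]), ([414, 218], [717.0, -179.0]), ([408, 239], [650.0, -247.0]), ([376, 267], [522.0, -302.0]), ([330, 241], [468.0, -173.0]), ([331, 221], [507.0, -100.0])]
flap handle scene [463.2 191.2 104. ] [461.9 318.  104. ]
hoppanel [ 534.4 -169.7   35. ] bottle cap (array([ 761.8, -163.5,  121.3]), np.float64(1.5701837269337477))
cup [ 604.9 -462.9   90. ] jar [ 665.5 -339.7   80. ]
```

```bash
python3 -m inch; echo; python3 -m inch --help
```

```text
invalid input
invalid input: not JSON, or not a number
```

```bash
cat >> h.py <<'E'
def plan(P,yaw=None,o=None,base=None):
    """shift (cm, tool axes) and spin (deg) to TCP P with jaw axis at world angle yaw (deg, mod 180)"""
    o=o or ctrl.get_obs(); R=Ro.from_rotvec(o['orientation']).as_matrix(); p=np.array(o['ee_pos'])
    s=(R.T@(np.array(P,float)-p)/10).round(2).tolist()
    psi=np.degrees(np.arctan2(R[1,1],R[0,1])); q1=np.degrees(np.arctan2(P[1],P[0])-np.arctan2(p[1],p[0]))
    out=[]
    if yaw is not None:
        for y in(yaw-180,yaw,yaw+180):
            sp=(psi-y+180)%360-180; out.append((round(sp,1),'q6->%.2f'%(o['qpos'][5]+np.radians(q1+sp))))
    return s,sorted(set(out))
def st():
    o=ctrl.get_obs(); R=Ro.from_rotvec(o['orientation']).as_matrix()
    print('t%.2f'%o['t'],'p',np.round(o['ee_pos'],1),'z',R[:,2].round(3),'yang %.1f'%np.degrees(np.arctan2(R[1,1],R[0,1])),'w %.1f'%o['width'],'F',np.round(o['ft_force'],1),'q',np.round(o['qpos'],2)); return o
E
python3 - <<'E'
from h import *
st()
print(plan((430,120,290),-13)); print(plan((440,-364,260),-13))
E
```

```text
t0.10 p [236.1 578.1 222. ] z [-0.001 -0.001 -1.   ] yang 67.8 w 87.7 F [-0.  -0.4 -1.1] q [ 1.16  0.42  1.63 -0.    1.09 -0.02]
([-35.27, -35.09, -6.75], [(np.float64(-99.2), 'q6->-2.66'), (np.float64(80.8), 'q6->0.48')])
([-54.5, -79.52, -3.69], [(np.float64(-99.2), 'q6->-3.62'), (np.float64(80.8), 'q6->-0.48')])
```

```bash
python3 -m inch '[{"xyz":[-17,-17,-7],"spin":40},{"xyz":[-17,-17,-7],"spin":40},{"xyz":[-17,-17,-7],"spin":40},{"xyz":[-17,-17,-7],"spin":40},{"xyz":[-35,-35,-7],"spin":80},{"xyz":[-35,-35,-7],"spin":80},{"xyz":[-35,-35,-7],"spin":80},{"xyz":[-35,-35,-7],"spin":80},{"xyz":[-35,-35,-7],"spin":80},{"xyz":[-35,-35,-7],"spin":80},{"xyz":[-54.5,-79.5,-4],"spin":80.8},{"xyz":[-54.5,-79.5,-4],"spin":80.8},{"xyz":[-54.5,-79.5,-4],"spin":80.8},{"xyz":[-54.5,-79.5,-4],"spin":80.8},{"xyz":[-54.5,-79.5,-4],"spin":80.8},{"xyz":[-54.5,-79.5,-4],"spin":80.8},{"xyz":[-54.5,-79.5,-4],"spin":80.8},{"xyz":[-54.5,-79.5,-4],"spin":80.8},{"xyz":[-54.5,-79.5,-4],"spin":80.8},{"xyz":[-54.5,-79.5,-4],"spin":80.8}]' 0 && python3 -c "
from h import *
st();print(plan((440,-364,260),-13))"
```

```text
t: 2.1
ee_pos: [439.4, -366.5, 262.5]
orientation: [2.46, 1.954, -0.002]
ft_force: [0.3, -0.7, -0.4]
width: 87.6
t2.10 p [ 439.4 -366.5  262.5] z [-0.001 -0.001 -1.   ] yang -13.1 w 87.6 F [ 0.3 -0.7 -0.4] q [-0.72  0.3   1.71 -0.    1.13 -0.49]
([0.26, -0.0, 0.25], [(np.float64(-0.1), 'q6->-0.48'), (np.float64(179.9), 'q6->2.66')])
```

```bash
python3 - <<'E'
from h import *
np.set_printoptions(precision=1,suppress=True)
o,im=snap('wrist','w1.png'); C=cam('wrist',o)
print('expect',proj(C,(453,-364,76)))
hsv=cv2.cvtColor(im,cv2.COLOR_BGR2HSV)
red=(((hsv[...,0]<6)|(hsv[...,0]>174))&(hsv[...,1]>140)&(hsv[...,2]>90)).astype(np.uint8)
k,l,s,ce=cv2.connectedComponentsWithStats(red); i=1+s[1:,4].argmax()
r=cv2.minAreaRect(np.argwhere(l==i)[:,::-1].astype(np.float32)); q=cv2.boxPoints(r); print(r,s[i])
for p in [r[0],*q]: print(p,onz(C,p,76))
E
```

```text
expect [335.1 178.4]
((334.587646484375, 179.03070068359375), (102.01937103271484, 7.302622318267822), 88.75463104248047) [330 128  10 103 697]
(334.587646484375, 179.03070068359375) [ 452.3 -364.5   76. ]
[329.8 128.1] [ 458.7 -315.    76. ]
[337.1 128. ] [ 465.6 -316.5   76. ]
[339.3 229.9] [ 445.5 -417.6   76. ]
[332.  230.1] [ 438.1 -416.    76. ]
```

View pics/w1.png

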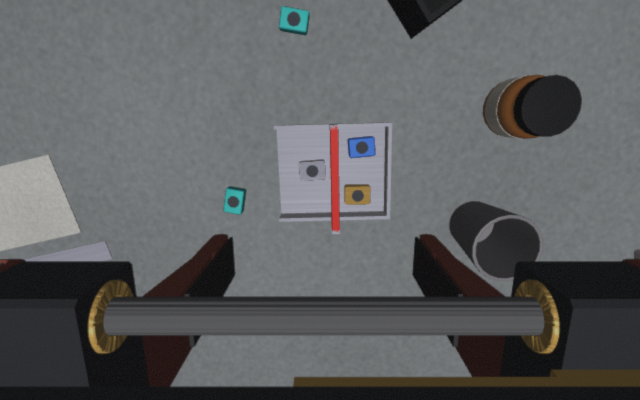

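The wrist view shows the tray's red bar from (333,128) to (336,230), with the steel blank at (312,170), blue at (361,147) and brass at (357,195). The teal decoys are outside the tray. The bar's centre is (452,-364.5) and the tray's yaw is -11.4°, which agrees with the triangulated position.

```bash
python3 -c "
from h import *
print(plan((452,-364.5,54),-11.5))"
```

```text
([1.01, 1.01, 20.83], [(np.float64(-1.7), 'q6->-0.50'), (np.float64(178.3), 'q6->2.65')])
```

```bash
python3 -m inch '[{"xyz":[1,1,4],"spin":-1.7},{"xyz":[1,1,8],"spin":-1.7},{"xyz":[1,1,12],"spin":-1.7},{"xyz":[1,1,15],"spin":-1.7},{"xyz":[1,1,17],"spin":-1.7},{"xyz":[1,1,19],"spin":-1.7},{"xyz":[1,1,20.8],"spin":-1.7},{"xyz":[1,1,20.8],"spin":-1.7},{"xyz":[1,1,20.8],"spin":-1.7},{"xyz":[1,1,20.8],"spin":-1.7}]' 0 && python3 -m inch '[{"xyz":[0,0,0],"spin":0},{"xyz":[0,0,0],"spin":0},{"xyz":[0,0,0],"spin":0},{"xyz":[0,0,0],"spin":0},{"xyz":[0,0,0],"spin":0},{"xyz":[0,0,0],"spin":0},{"xyz":[0,0,0],"spin":0},{"xyz":[0,0,0],"spin":0},{"xyz":[0,0,0],"spin":0},{"xyz":[0,0,0],"spin":0}]' 1 && python3 -m inch '[{"xyz":[0,0,-1],"spin":0},{"xyz":[0,0,-2],"spin":0},{"xyz":[0,0,-3],"spin":0},{"xyz":[0,0,-4],"spin":0},{"xyz":[0,0,-5],"spin":0},{"xyz":[0,0,-5],"spin":0}]' && python3 -c "
from h import *
o,im=snap('wrist','w2.png');snap('side','s2.png'); st()
b=cv2.imread('pics/s2.png')[220:370,280:440]
cv2.imwrite('pics/c2.png',np.hstack([cv2.resize(b,(400,375)),cv2.resize(im[50:350,160:480],(400,375))]))
"
```

```text
t: 3.15
ee_pos: [452.3, -364.9, 55.2]
orientation: [2.429, 1.986, -0.004]
ft_force: [0.3, -0.1, 0.5]
width: 88.0
t: 4.15
ee_pos: [452.3, -364.9, 55.2]
orientation: [2.429, 1.986, -0.004]
ft_force: [-0.3, 1.0, -0.2]
width: 11.1
t: 4.75
ee_pos: [453.2, -365.3, 107.1]
orientation: [2.426, 1.984, -0.003]
ft_force: [0.6, 0.2, -1.6]
width: 7.9
t4.85 p [ 452.4 -364.7  105.6] z [ 0.001 -0.006 -1.   ] yang -11.5 w 8.1 F [-0.1 -1.  -2.5] q [-0.7   0.52  1.81 -0.    0.82 -0.49]
```

View pics/c2.png

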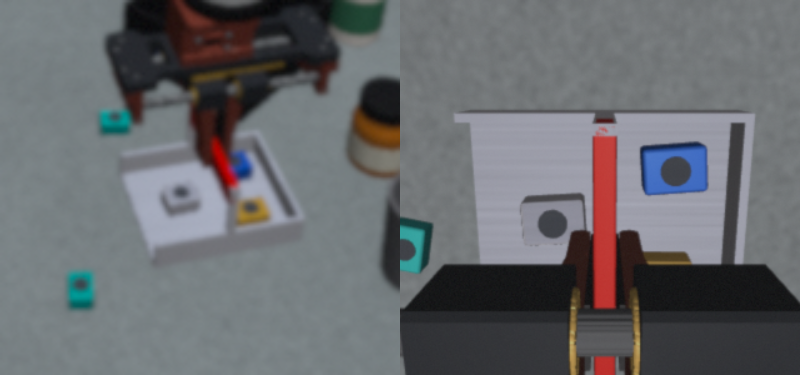

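The tray is lifted level with all three blanks aboard. Next I take it over the hopper, with its open side facing inward over the wall on the jar side.

```bash
python3 -c "
from h import *
print(plan((629,-186,185),-69))"
```

```text
([20.98, 13.77, -8.01], [(np.float64(-122.5), 'q6->-2.24'), (np.float64(57.5), 'q6->0.90')])
```

```bash
python3 -m inch '[{"xyz":[1,0.5,-3],"spin":0},{"xyz":[2,1,-5],"spin":2},{"xyz":[4,2.5,-7],"spin":6},{"xyz":[6,4,-8],"spin":11},{"xyz":[8,5.3,-8],"spin":17},{"xyz":[10,6.6,-8],"spin":23},{"xyz":[12,8,-8],"spin":29},{"xyz":[14,9.3,-8],"spin":35},{"xyz":[16,10.6,-8],"spin":41},{"xyz":[18,12,-8],"spin":47},{"xyz":[19.5,13,-8],"spin":52},{"xyz":[20.5,13.5,-8],"spin":55},{"xyz":[21,13.8,-8],"spin":57.5},{"xyz":[21,13.8,-8],"spin":57.5},{"xyz":[21,13.8,-8],"spin":57.5}]' && python3 - <<'E'
from h import *
np.set_printoptions(precision=1,suppress=True)
o,im=snap('wrist','w3.png'); s=snap('scene','sc3.png')[1]; d=snap('side','sd3.png')[1]; st()
for n,C in(('scene',cam('scene')),('side',cam('side')),('wrist',cam('wrist',o))):
    print(n,[proj(C,np.array([611,-139,70])+np.array([[.934,-.358,0],[.358,.934,0],[0,0,1]])@np.array(v)).round().tolist() for v in((-80,-80,0),(80,-80,0),(80,80,0),(-80,80,0))])
cv2.imwrite('pics/c3.png',np.vstack([np.hstack([cv2.resize(s[170:310,210:370],(400,350)),cv2.resize(d[150:290,300:460],(400,350))]),cv2.resize(im[:200],(800,250))]))
E
```

```text
t: 6.35
ee_pos: [628.8, -185.8, 184.1]
orientation: [3.083, 0.575, -0.001]
ft_force: [-0.3, 0.0, -1.5]
width: 8.0
t6.50 p [ 628.8 -186.2  184.6] z [ 0. -0. -1.] yang -69.0 w 7.7 F [ 0.1  0.4 -1.8] q [-0.3  0.5  1.6 -0.   1.   0.9]
scene [[265.0, 256.0], [321.0, 267.0], [334.0, 228.0], [283.0, 220.0]]
side [[378.0, 247.0], [414.0, 219.0], [367.0, 196.0], [330.0, 220.0]]
wrist [[356.0, 292.0], [361.0, 98.0], [147.0, 97.0], [169.0, 292.0]]
```

View pics/c3.png

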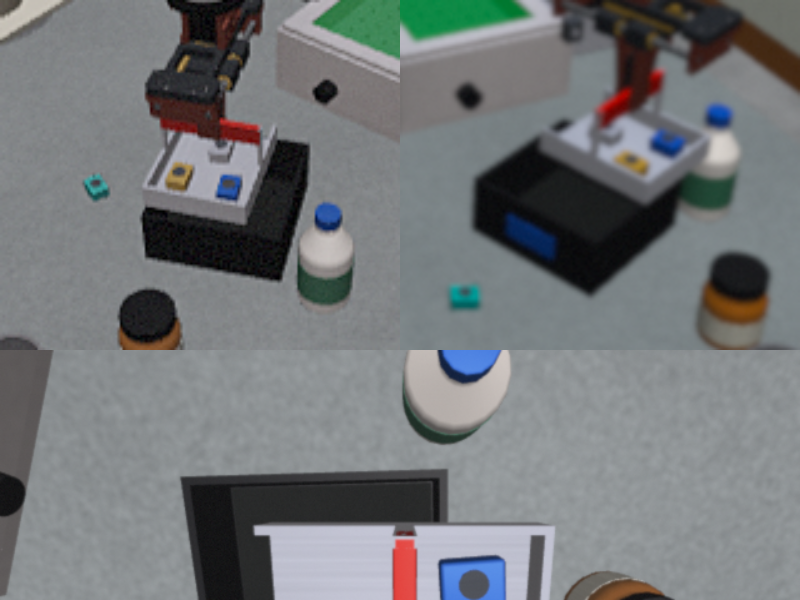

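The wrist view shows the hopper's rim corners at (358,96) and (146,102). They were predicted at (361,98) and (147,97), so the hopper position holds. The moves allow no tool tilt, so I'll tip the tray by levering its underside on the hopper's inner rim edge.

```bash
python3 -m inch '[{"xyz":[0,0,2],"spin":0},{"xyz":[0,0,4],"spin":0},{"xyz":[0,0,5],"spin":0},{"xyz":[0,0,5.6],"spin":0},{"xyz":[0,0,5.8],"spin":0},{"xyz":[0,0,5.8],"spin":0},{"xyz":[0,-0.5,6.2],"spin":0},{"xyz":[0,-1.1,6.5],"spin":0},{"xyz":[0,-1.6,6.8],"spin":0},{"xyz":[0,-2.1,7.2],"spin":0},{"xyz":[0,-2.1,7.2],"spin":0}]' && python3 - <<'E'
from h import *
d=snap('side','sd4.png')[1]; s=snap('scene','sc4.png')[1]; o=st(); print(o['moment'])
cv2.imwrite('pics/c4.png',np.hstack([cv2.resize(s[170:310,210:370],(400,350)),cv2.resize(d[150:290,300:460],(400,350))]))
E
```

```text
t: 7.6
ee_pos: [623.9, -168.1, 116.4]
orientation: [3.079, 0.573, 0.009]
ft_force: [-4.7, -1.5, 18.4]
width: 12.2
t7.70 p [ 624.  -168.4  116.6] z [ 0.007 -0.009 -1.   ] yang -68.9 w 12.0 F [-4.2 -1.8 18.1] q [-0.28  0.58  1.65 -0.01  0.9   0.93]
[-0.90754131  0.54946843 -0.11489118]
```

View pics/c4.png

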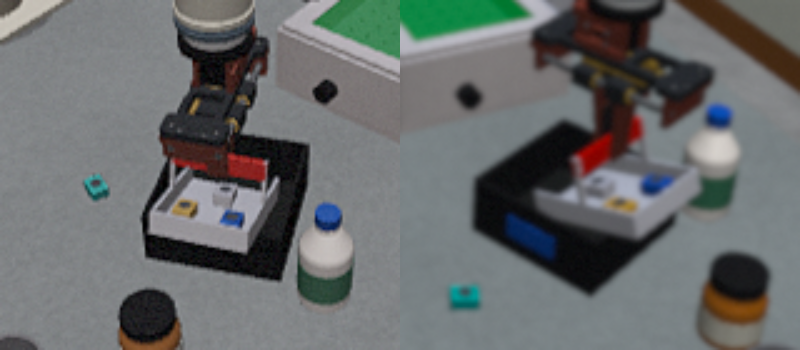

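Levering works: the tray tilts inward in the grip (jaw opening 12 mm, 18 N) and the blanks are still aboard. I'll continue the arc.

```bash
python3 -m inch '[{"xyz":[0,0,0.5],"spin":0},{"xyz":[0,-0.3,0.9],"spin":0},{"xyz":[0,-0.6,1.3],"spin":0},{"xyz":[0,-0.9,1.7],"spin":0},{"xyz":[0,-1.2,2.1],"spin":0},{"xyz":[0,-1.5,2.5],"spin":0},{"xyz":[0,-1.8,2.9],"spin":0},{"xyz":[0,-1.8,2.9],"spin":0},{"xyz":[0,-1.8,2.9],"spin":0},{"xyz":[0,-1.8,2.9],"spin":0}]' && python3 - <<'E'
from h import *
d=snap('side','sd5.png')[1]; s=snap('scene','sc5.png')[1]; o=st()
cv2.imwrite('pics/c5.png',np.hstack([cv2.resize(s[170:310,210:370],(400,350)),cv2.resize(d[150:290,300:460],(400,350))]))
E
```

```text
t: 8.7
ee_pos: [617.6, -150.4, 89.3]
orientation: [3.08, 0.573, 0.009]
ft_force: [-7.4, 9.6, 12.8]
width: 18.7
t8.80 p [ 617.5 -150.4   89.3] z [ 0.007 -0.007 -1.   ] yang -68.9 w 18.4 F [-7.4  9.6 11.6] q [-0.26  0.6   1.69 -0.01  0.84  0.95]
```

View pics/c5.png

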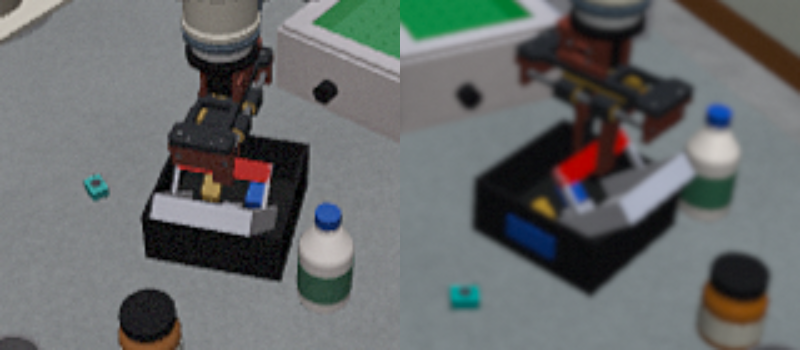

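```bash
cat >> h.py <<'E'
def blobs(n,f,roi):
    im=snap(n,f)[1]; hsv=cv2.cvtColor(im,cv2.COLOR_BGR2HSV); x0,y0,x1,y1=roi; H=hsv[...,0].astype(int)
    for nm,m in(('brass',(abs(H-22)<6)&(hsv[...,1]>110)&(hsv[...,2]>70)),('blue',(abs(H-112)<12)&(hsv[...,1]>130)&(hsv[...,2]>50))):
        k,l,s,c=cv2.connectedComponentsWithStats(m[y0:y1,x0:x1].astype(np.uint8))
        print(n,nm,[((c[i]+[x0,y0]).round(0).tolist(),int(s[i,4])) for i in range(1,k) if s[i,4]>6])
E
cat > bl.py <<'E'
from h import *
import sys
t=sys.argv[1]
blobs('scene','a%s.png'%t,(255,200,335,285)); blobs('side','b%s.png'%t,(320,190,420,270)); st()
E
python3 bl.py 1; python3 -m inch '[{"xyz":[0,0,0],"spin":0},{"xyz":[0,0,0],"spin":0},{"xyz":[0,0,0],"spin":0},{"xyz":[0,0,0],"spin":0},{"xyz":[0,0,0],"spin":0}]'; python3 bl.py 2
```

```text
scene brass [([309.0, 212.0], 10), ([290.0, 215.0], 14), ([306.0, 224.0], 9), ([294.0, 245.0], 61)]
scene blue [([311.0, 248.0], 62)]
side brass []
side blue [([362.0, 228.0], 54), ([371.0, 226.0], 11), ([352.0, 244.0], 192)]
t8.90 p [ 617.6 -150.4   89.3] z [ 0.007 -0.007 -1.   ] yang -68.9 w 18.7 F [-6.5  9.1 12.6] q [-0.26  0.6   1.69 -0.01  0.84  0.95]
t: 9.4
ee_pos: [618.0, -149.8, 90.1]
orientation: [3.081, 0.573, 0.011]
ft_force: [-3.0, 4.5, 6.7]
width: 18.1
scene brass [([290.0, 216.0], 15), ([306.0, 223.0], 9), ([294.0, 245.0], 61)]
scene blue [([312.0, 247.0], 66)]
side brass [([385.0, 193.0], 8)]
side blue [([361.0, 226.0], 36), ([352.0, 244.0], 190)]
t9.50 p [ 618.  -149.8   90.1] z [ 0.008 -0.006 -1.   ] yang -68.9 w 18.2 F [-2.7  6.   6.7] q [-0.25  0.6   1.69 -0.01  0.84  0.95]
```

```bash
python3 - <<'E'
from h import *
A,B=cam('scene'),cam('side')
M=np.array([[.934,.358],[-.358,.934]])
for n,C,p in(('brass',A,(294,245)),('blue',A,(312,247)),('blue side',B,(362,227))):
    print(n,[(z,(M@(onz(C,p,z)[:2]-[611,-139])).round(0).tolist()) for z in(12,20,35,50)])
a=cv2.imread('pics/a2.png')[195:290,250:345]; b=cv2.imread('pics/b2.png')[190:270,325:420]
cv2.imwrite('pics/c6.png',cv2.convertScaleAbs(np.hstack([cv2.resize(a,(400,400),interpolation=2),cv2.resize(b,(400,400),interpolation=2)]),alpha=1.5))
E
```

```text
brass [(12, [-35.0, 38.0]), (20, [-32.0, 30.0]), (35, [-27.0, 16.0]), (50, [-22.0, 1.0])]
blue [(12, [22.0, 43.0]), (20, [24.0, 36.0]), (35, [28.0, 21.0]), (50, [32.0, 7.0])]
blue side [(12, [17.0, 44.0]), (20, [9.0, 38.0]), (35, [-7.0, 26.0]), (50, [-24.0, 14.0])]
```

View pics/c6.png

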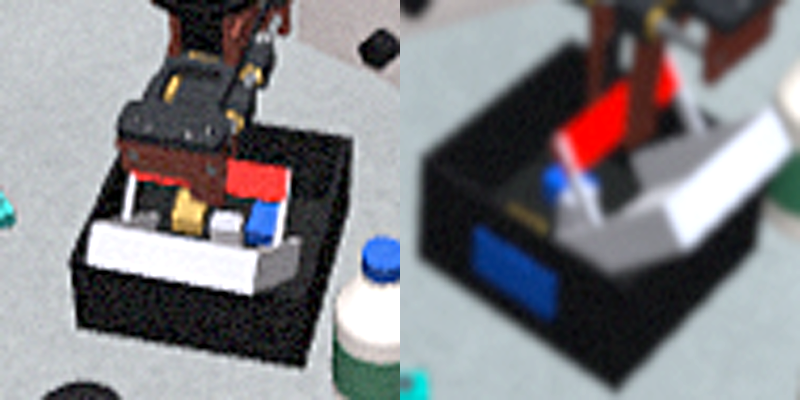

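The crop shows all three blanks (brass, steel, blue) on the hopper floor at y'≈+40, well beyond the tray's lower edge (y'≈-8). Triangulating the blue one gives z≈12. Now I reverse the arc and take the tray back.

```bash
python3 -m inch '[{"xyz":[0,0.3,-0.6],"spin":0},{"xyz":[0,0.9,-1.3],"spin":0},{"xyz":[0,1.6,-2.2],"spin":0},{"xyz":[0,2.3,-3.0],"spin":0},{"xyz":[0,3,-4],"spin":0},{"xyz":[0,3.5,-5],"spin":0},{"xyz":[0,3.5,-7],"spin":0},{"xyz":[0,3.5,-9],"spin":0},{"xyz":[0,3.5,-10],"spin":0},{"xyz":[0,3.5,-10],"spin":0}]' && python3 - <<'E'
from h import *
d=snap('side','sd7.png')[1]; s=snap('scene','sc7.png')[1]; o,w=snap('wrist','w7.png'); o=st()
cv2.imwrite('pics/c7.png',np.hstack([cv2.resize(s[165:295,240:370],(266,266)),cv2.resize(d[150:270,315:435],(266,266)),cv2.resize(w[0:300,100:400],(266,266))]))
print(plan((452,-365,90),-11.5))
E
```

```text
t: 10.5
ee_pos: [630.9, -182.3, 192.4]
orientation: [3.08, 0.573, 0.015]
ft_force: [0.5, 0.1, -2.3]
width: 18.0
t10.65 p [ 629.3 -181.7  189.6] z [ 0.007 -0.006 -1.   ] yang -68.9 w 17.8 F [-0.1  0.5 -0.9] q [-0.3   0.5   1.59 -0.    1.04  0.91]
([-23.18, 10.65, 9.94], [(np.float64(-57.4), 'q6->-0.49'), (np.float64(122.6), 'q6->2.65')])
```

View pics/c7.png

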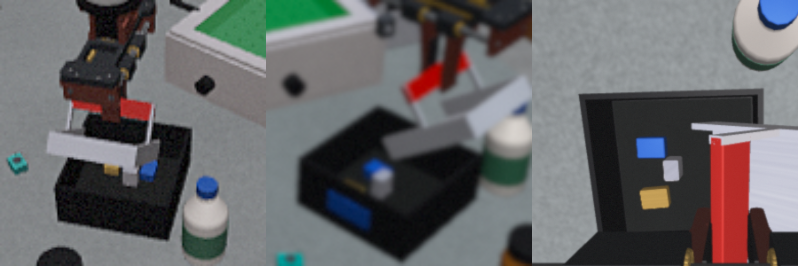

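All three blanks lie in the hopper (wrist crop: blue (650,147), steel (672,168), brass (655,198)). The tray has stayed wedged at a tilt in the grip (opening 18 mm). I'll lay it flat by setting its lower edge on the bench at its old place and rolling it down.

```bash
python3 -c "
from h import *
print(plan((396,-354,190),-11.5))
print(plan((396,-354,95),-11.5))"
```

```text
([-27.96, 7.69, -0.1], [(np.float64(-57.4), 'q6->-0.54'), (np.float64(122.6), 'q6->2.60')])
([-28.0, 7.62, 9.4], [(np.float64(-57.4), 'q6->-0.54'), (np.float64(122.6), 'q6->2.60')])
```

```bash
python3 -m inch '[{"xyz":[-2,0.5,-1],"spin":-4},{"xyz":[-5,1.3,-1],"spin":-10},{"xyz":[-8,2.2,-1],"spin":-17},{"xyz":[-12,3.2,-1],"spin":-24},{"xyz":[-15,4,-1],"spin":-31},{"xyz":[-18,5,-1],"spin":-38},{"xyz":[-21,6,-1],"spin":-45},{"xyz":[-24,6.8,-1],"spin":-51},{"xyz":[-26,7.2,-1],"spin":-55},{"xyz":[-27.5,7.6,0],"spin":-57.4},{"xyz":[-28,7.7,2],"spin":-57.4},{"xyz":[-28,7.7,4],"spin":-57.4},{"xyz":[-28,7.7,6],"spin":-57.4},{"xyz":[-28,7.7,7.5],"spin":-57.4},{"xyz":[-28,7.7,8.5],"spin":-57.4},{"xyz":[-28,7.7,9],"spin":-57.4},{"xyz":[-28,7.7,9],"spin":-57.4},{"xyz":[-28,7.7,9],"spin":-57.4}]' && python3 - <<'E'
from h import *
o=st()
d=snap('side','sd8.png')[1]; A=d[255:375,280:440]; cv2.imwrite('pics/c8.png',cv2.resize(A,(640,480),interpolation=2))
E
```

```text
t: 12.45
ee_pos: [396.5, -354.9, 99.3]
orientation: [2.426, 1.982, 0.002]
ft_force: [-0.3, 0.5, -1.4]
width: 7.9
t12.45 p [ 396.5 -354.9   99.3] z [ 0.007 -0.006 -1.   ] yang -11.5 w 7.9 F [-0.3  0.5 -1.4] q [-0.75  0.47  1.92  0.    0.75 -0.55]
```

The width is back to 7.9 mm with the tray's weight still on the wrist, so the tray has snapped level. I move over the old place and lower to contact.

```bash
python3 -m inch '[{"xyz":[0,2,0],"spin":0},{"xyz":[0,4,0],"spin":0},{"xyz":[0,5.3,0.5],"spin":0},{"xyz":[0,5.7,1.5],"spin":0},{"xyz":[0,5.7,2.5],"spin":0},{"xyz":[0,5.7,3],"spin":0},{"xyz":[0,5.7,3.4],"spin":0},{"xyz":[0,5.7,3.4],"spin":0},{"xyz":[0,5.7,3.4],"spin":0}]' && python3 - <<'E'
from h import *
o=st(); d=snap('side','sd9.png')[1]; o,w=snap('wrist','w9.png')
cv2.imwrite('pics/c9.png',np.hstack([cv2.resize(d[235:360,290:430],(400,357),interpolation=2),cv2.resize(w[50:320,170:470],(397,357))]))
E
```

```text
t: 13.4
ee_pos: [451.2, -365.9, 66.5]
orientation: [2.428, 1.983, 0.002]
ft_force: [-4.5, 2.9, 9.1]
width: 7.8
t13.40 p [ 451.2 -365.9   66.5] z [ 0.005 -0.005 -1.   ] yang -11.5 w 7.8 F [-4.5  2.9  9.1] q [-0.7   0.58  1.82 -0.    0.74 -0.5 ]
```

View pics/c9.png

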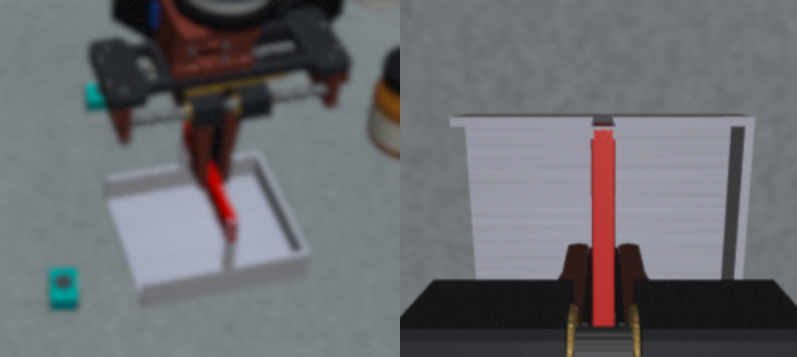

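The tray is empty and resting on the bench (9 N contact). I release it and rise, then work out the flap geometry.

```bash
python3 -m inch '[{"xyz":[0,0,0],"spin":0},{"xyz":[0,0,0],"spin":0},{"xyz":[0,0,0],"spin":0},{"xyz":[0,0,0],"spin":0},{"xyz":[0,0,0],"spin":0},{"xyz":[0,0,0],"spin":0},{"xyz":[0,0,0],"spin":0},{"xyz":[0,0,-2],"spin":0},{"xyz":[0,0,-5],"spin":0},{"xyz":[0,0,-10],"spin":0},{"xyz":[0,0,-15],"spin":0},{"xyz":[0,0,-20],"spin":0},{"xyz":[0,0,-22],"spin":0},{"xyz":[0,0,-22],"spin":0}]' 0 && python3 - <<'E'
from h import *
np.set_printoptions(precision=3,suppress=True)
st()
A,B=cam('scene'),cam('side'); ims={}
for n in('scene','side'):
    ims[n]=snap(n,n+'10.png')[1]
# tray flatness: red bar ends again
def red(im,roi):
    hsv=cv2.cvtColor(im,cv2.COLOR_BGR2HSV); m=((hsv[...,0]<6)|(hsv[...,0]>174))&(hsv[...,1]>150)&(hsv[...,2]>70)
    k,l,s,c=cv2.connectedComponentsWithStats(m[roi[1]:roi[3],roi[0]:roi[2]].astype(np.uint8)); i=1+s[1:,4].argmax(); return c[i]+roi[:2],s[i]
ra,rb=red(ims['scene'],(160,240,240,300)),red(ims['side'],(330,260,390,330)); print(ra,rb,tri(A,ra[0],B,rb[0]))
def yel(im,roi):
    hsv=cv2.cvtColor(im,cv2.COLOR_BGR2HSV); m=(abs(hsv[...,0].astype(int)-27)<6)&(hsv[...,1]>110)&(hsv[...,2]>60)
    p=np.argwhere(m[roi[1]:roi[3],roi[0]:roi[2]])[:,::-1]+np.array(roi[:2]); f=cv2.fitLine(p.astype(np.float32),cv2.DIST_HUBER,0,.01,.01).ravel(); return p,f
NA=yel(ims['scene'],(375,105,425,168)); NB=yel(ims['side'],(270,80,330,128))
# pointer direction: intersect the two view planes
def nrm(C,f):
    a,d1=ray(C,f[2:]); _,d2=ray(C,f[2:]+20*f[:2]); n=np.cross(d1,d2); return n/np.linalg.norm(n),a
n1,a1=nrm(A,NA[1]); n2,a2=nrm(B,NB[1]); d=np.cross(n1,n2); d/=np.linalg.norm(d); d*=np.sign(d[2])
print('pointer dir',d,'angle',np.arctan2(d[2],np.hypot(d[0],d[1])),'plane angle',np.degrees(np.arccos(abs(n1@n2))))
# a per view with pointer in plane y=409 (yaw 0)
for y in(406,409,412):
    for n,C,(p,f) in(('scene',A,NA),('side',B,NB)):
        X=[]
        for s in(-15,15):
            o,dd=ray(C,f[2:]+s*f[:2]); X.append(o+dd*(y-o[1])/dd[1])
        v=X[1]-X[0]; print(y,n,np.arctan2(abs(v[2]),abs(v[0])))
E
```

```text
t: 14.9
ee_pos: [451.6, -366.0, 290.5]
orientation: [2.422, 1.978, 0.004]
ft_force: [0.2, -0.9, -0.6]
width: 87.3
t14.90 p [ 451.6 -366.   290.5] z [ 0.011 -0.01  -1.   ] yang -11.5 w 87.3 F [ 0.2 -0.9 -0.6] q [-0.7   0.28  1.67 -0.    1.17 -0.5 ]
(array([203.008, 266.046]), array([ 26,  14,  35,  25, 239], dtype=int32)) (array([362.115, 294.731]), array([ 25,  18,  17,  34, 156], dtype=int32)) (array([ 450.166, -364.389,   66.766]), np.float64(2.629035742513534))
pointer dir [-0.767 -0.005  0.642] angle 0.6971123920243893 plane angle 30.797813398767218
406 scene 0.6939458931258228
406 side 0.6968355672301252
409 scene 0.6939458931258229
409 side 0.6968355672301243
412 scene 0.6939458931258226
412 side 0.6968355672301236
```

The tray bar is back at (450,-364) with the same height as before, so the tray is flat. The pointer angle is 0.697 rad from intersecting the view planes (0.694 and 0.697 from the single views).

With the jaw along x, the gripper body (±89 mm) would hit the raised flap (89·tan 0.697 = 75 mm, more than the 61 mm available). So I'll take the handle by one of its side arms, with the jaws along y. First a look from above.

```bash
python3 -c "
from h import *
print(plan((475,205,300),90))"
```

```text
([56.3, -8.9, -1.66], [(np.float64(-101.5), 'q6->-1.18'), (np.float64(78.5), 'q6->1.96')])
```

```bash
python3 -m inch '[{"xyz":[56.3,-8.9,-2],"spin":-101.5},{"xyz":[56.3,-8.9,-2],"spin":-101.5},{"xyz":[56.3,-8.9,-2],"spin":-101.5},{"xyz":[56.3,-8.9,-2],"spin":-101.5},{"xyz":[56.3,-8.9,-2],"spin":-101.5},{"xyz":[56.3,-8.9,-2],"spin":-101.5},{"xyz":[56.3,-8.9,-2],"spin":-101.5},{"xyz":[56.3,-8.9,-2],"spin":-101.5},{"xyz":[56.3,-8.9,-2],"spin":-101.5},{"xyz":[56.3,-8.9,-2],"spin":-101.5},{"xyz":[56.3,-8.9,-2],"spin":-101.5},{"xyz":[56.3,-8.9,-2],"spin":-101.5},{"xyz":[56.3,-8.9,-2],"spin":-101.5},{"xyz":[56.3,-8.9,-2],"spin":-101.5},{"xyz":[56.3,-8.9,-2],"spin":-101.5},{"xyz":[56.3,-8.9,-2],"spin":-101.5},{"xyz":[56.3,-8.9,-2],"spin":-101.5},{"xyz":[56.3,-8.9,-2],"spin":-101.5}]' 0.5 && python3 - <<'E'
from h import *
o=st(); o,w=snap('wrist','w11.png'); C=cam('wrist',o)
for nm,P in(('bar-y',(463,191,104)),('bar+y',(463,311,104)),('edge-y',(513,191,104)),('edge+y',(513,311,104)),('tip',(554,409,258))): print(nm,proj(C,P).round())
cv2.imwrite('pics/c11.png',w)
E
```

```text
t: 16.8
ee_pos: [475.1, 204.3, 303.5]
orientation: [0.003, 3.136, -0.007]
ft_force: [-0.6, -0.6, 0.7]
width: 44.0
t16.80 p [475.1 204.3 303.5] z [ 0.005 -0.005 -1.   ] yang 89.9 w 44.0 F [-0.6 -0.6  0.7] q [ 0.39  0.17  1.79 -0.01  1.18 -1.18]
bar-y [312. 169.]
bar+y [429. 169.]
edge-y [313. 216.]
edge+y [426. 216.]
tip [632. 339.]
```

View pics/c11.png

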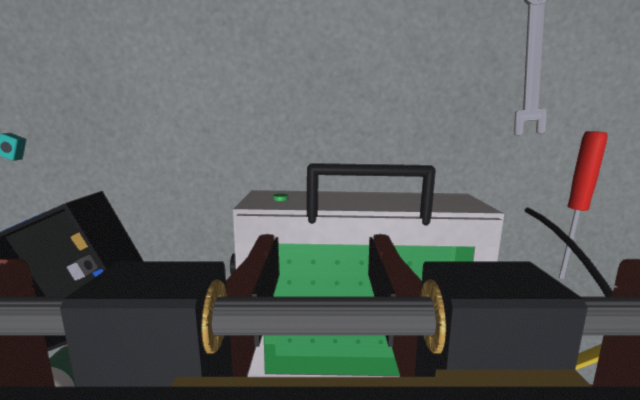

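The wrist view shows the black handle: its bar runs from (310,168) to (432,171), the side arms are at columns 313 and 428, and the flap edge is at row ≈214. The predictions match within 2 px.

```bash
python3 - <<'E'
from h import *
np.set_printoptions(precision=1,suppress=True)
o=ctrl.get_obs(); C=cam('wrist',o); w=cv2.imread('pics/w11.png'); g=cv2.cvtColor(w,cv2.COLOR_BGR2GRAY)
for r in(182,190,198):
    for a,b in((295,330),(410,450)):
        c=np.where(g[r,a:b]<55)[0]+a; print(r,c.min(),c.max(),onz(C,(c.mean(),r),104))
for c in(330,370,410):
    r=np.where(g[155:185,c]<55)[0]+155; print(c,r.min(),r.max(),onz(C,(c,r.mean()),104))
print(plan((488,192,86),90))
E
```

```text
182 307 317 [476.2 190.7 104. ]
182 423 433 [476.3 310.9 104. ]
190 307 316 [484.7 190.1 104. ]
190 422 432 [484.8 310.4 104. ]
198 307 317 [493.3 190.6 104. ]
198 421 432 [493.3 310.5 104. ]
330 164 174 [462.7 209.4 104. ]
370 165 174 [463.2 250.5 104. ]
410 165 175 [463.8 291.5 104. ]
([-1.18, -1.15, 21.76], [(np.float64(-0.1), 'q6->-1.21'), (np.float64(179.9), 'q6->1.93')])
```

```bash
python3 -m inch '[{"xyz":[-1.3,-1.3,2],"spin":0},{"xyz":[-1.3,-1.3,5],"spin":0},{"xyz":[-1.3,-1.3,9],"spin":0},{"xyz":[-1.3,-1.3,13],"spin":0},{"xyz":[-1.3,-1.3,16],"spin":0},{"xyz":[-1.3,-1.3,18],"spin":0},{"xyz":[-1.3,-1.3,20],"spin":0},{"xyz":[-1.3,-1.3,21.3],"spin":0},{"xyz":[-1.3,-1.3,21.8],"spin":0},{"xyz":[-1.3,-1.3,21.8],"spin":0},{"xyz":[-1.3,-1.3,21.8],"spin":0}]' 0.5 && python3 -m inch '[{"xyz":[0,0,0],"spin":0},{"xyz":[0,0,0],"spin":0},{"xyz":[0,0,0],"spin":0},{"xyz":[0,0,0],"spin":0},{"xyz":[0,0,0],"spin":0},{"xyz":[0,0,0],"spin":0},{"xyz":[0,0,0],"spin":0},{"xyz":[0,0,0],"spin":0}]' 1 && python3 - <<'E'
from h import *
o=st(); print(ctrl.get_obs()['moment'])
p=np.array(o['ee_pos']); r=738.3-p[0]
for a in(.1,.2,.3,.4,.5,.6,.65,.697): print(a,plan((p[0]+r*(1-np.cos(a)),p[1],p[2]+r*np.sin(a)),o=o)[0])
E
```

```text
t: 17.95
ee_pos: [489.8, 190.6, 86.4]
orientation: [0.003, 3.135, -0.007]
ft_force: [0.8, -0.8, 0.1]
width: 44.0
t: 18.75
ee_pos: [490.0, 191.3, 86.6]
orientation: [0.003, 3.135, -0.005]
ft_force: [-1.4, 4.7, 2.8]
width: 11.4
t18.75 p [490.  191.3  86.6] z [ 0.007 -0.003 -1.   ] yang 89.9 w 11.4 F [-1.4  4.7  2.8] q [ 0.35  0.48  1.94 -0.01  0.72 -1.21]
[ 0.95947477  0.17453743 -0.09880904]
0.1 [-0.14, -0.01, -2.48]
0.2 [-0.53, -0.01, -4.93]
0.3 [-1.16, -0.02, -7.33]
0.4 [-2.03, -0.03, -9.66]
0.5 [-3.12, -0.03, -11.88]
0.6 [-4.44, -0.04, -13.99]
0.65 [-5.17, -0.04, -14.99]
0.697 [-5.9, -0.04, -15.9]
```

The arm is gripped (11.4 mm wide). I raise the flap along the arc to about 0.6 rad first.

```bash
python3 -m inch '[{"xyz":[0,0,0],"spin":0},{"xyz":[0,0,-0.6],"spin":0},{"xyz":[-0.05,0,-1.5],"spin":0},{"xyz":[-0.14,0,-2.5],"spin":0},{"xyz":[-0.3,0,-3.7],"spin":0},{"xyz":[-0.53,0,-4.9],"spin":0},{"xyz":[-0.82,0,-6.1],"spin":0},{"xyz":[-1.16,0,-7.3],"spin":0},{"xyz":[-1.57,0,-8.5],"spin":0},{"xyz":[-2.03,0,-9.7],"spin":0},{"xyz":[-2.55,0,-10.8],"spin":0},{"xyz":[-3.12,0,-11.9],"spin":0},{"xyz":[-3.7,0,-12.9],"spin":0},{"xyz":[-4.1,0,-13.5],"spin":0},{"xyz":[-4.44,0,-14],"spin":0},{"xyz":[-4.44,0,-14],"spin":0},{"xyz":[-4.44,0,-14],"spin":0}]' && python3 - <<'E'
from h import *
o=st()
d=snap('side','sd12.png')[1];s=snap('scene','sc12.png')[1]
for n,im in(('scene',s),('side',d)):
    hsv=cv2.cvtColor(im,cv2.COLOR_BGR2HSV)
    g=((abs(hsv[...,0].astype(int)-68)<14)&(hsv[...,1]>120)&(hsv[...,2]>50)).astype(np.uint8)
    x0,y0,x1,y1=(320,80,430,215) if n=='scene' else (250,80,380,185)
    m=np.zeros_like(g); m[y0:y1,x0:x1]=g[y0:y1,x0:x1]
    cs=sorted(cv2.findContours(m,0,1)[0],key=cv2.contourArea)[-2:]
    for c in cs: print(n,cv2.contourArea(c),cv2.approxPolyDP(cv2.convexHull(c),3,True)[:,0].tolist())
cv2.imwrite('pics/c12.png',np.hstack([cv2.resize(s[70:230,300:460],(400,400)),cv2.resize(d[50:210,240:400],(400,400))]))
E
```

```text
t: 20.45
ee_pos: [533.2, 190.7, 227.0]
orientation: [0.004, 3.136, -0.008]
ft_force: [0.8, -5.8, -4.7]
width: 11.5
t20.45 p [533.2 190.7 227. ] z [ 0.006 -0.005 -1.   ] yang 89.9 w 11.5 F [ 0.8 -5.8 -4.7] q [ 0.33  0.33  1.76 -0.01  1.05 -1.24]
scene 1.0 [[371, 80], [367, 80]]
scene 1969.0 [[379, 129], [409, 162], [378, 191], [346, 154]]
side 3.0 [[293, 181], [292, 184]]
side 226.0 [[301, 114], [323, 124], [345, 144], [318, 130]]
```

```bash
cat > fl.py <<'E'
from h import *
import sys
def corners(im,n):
    hsv=cv2.cvtColor(im,cv2.COLOR_BGR2HSV); g=((abs(hsv[...,0].astype(int)-68)<14)&(hsv[...,1]>120)&(hsv[...,2]>50)).astype(np.uint8)
    x0,y0,x1,y1=(320,80,430,215) if n=='scene' else (250,80,380,185)
    m=np.zeros_like(g); m[y0:y1,x0:x1]=g[y0:y1,x0:x1]
    c=max(cv2.findContours(m,0,1)[0],key=cv2.contourArea); return cv2.approxPolyDP(cv2.convexHull(c),3,True)[:,0]
C=cam('scene'); t=sys.argv[1]
for f in('scene0.png',t):
    p=corners(cv2.imread('pics/'+f),'scene'); top=p[p[:,1].argmin()]; rt=p[p[:,0].argmax()]; bo=p[p[:,1].argmax()]; lf=p[p[:,0].argmin()]
    X=[]
    for q,y in((top,350),(rt,352),(bo,137),(lf,138)):
        o,d=ray(C,q.astype(float)); X.append(o+d*(y-o[1])/d[1])
    print(f,np.round(X,0).tolist(),'edge angles +y %.3f -y %.3f'%tuple(np.arctan2(u[2]-v[2],v[0]-u[0]) for u,v in((X[0],X[1]),(X[3],X[2]))),'diag normal')
o=ctrl.get_obs(); R=Ro.from_rotvec(o['orientation']).as_matrix(); gp=np.array(o['ee_pos'])-R[:,2]*ctrl.pinch_z
print('grip point',gp.round(1),'angle %.3f r %.1f'%(np.arctan2(gp[2]-104,738.3-gp[0]),np.hypot(gp[2]-104,738.3-gp[0])))
E
python3 fl.py sc12.png
```

```text
scene0.png [[550.0, 350.0, 112.0], [708.0, 352.0, 112.0], [704.0, 137.0, 112.0], [550.0, 138.0, 112.0]] edge angles +y -0.001 -y -0.002 diag normal
sc12.png [[588.0, 350.0, 223.0], [716.0, 352.0, 132.0], [709.0, 137.0, 130.0], [584.0, 138.0, 221.0]] edge angles +y 0.616 -y 0.630 diag normal
grip point [533.  190.8 245.6] angle 0.604 r 249.4
```

```bash
python3 -m inch '[{"xyz":[-0.25,0,-0.4],"spin":0},{"xyz":[-0.6,0,-0.85],"spin":0},{"xyz":[-0.95,0,-1.3],"spin":0},{"xyz":[-1.2,0,-1.6],"spin":0},{"xyz":[-1.4,0,-1.85],"spin":0},{"xyz":[-1.4,0,-1.85],"spin":0},{"xyz":[-1.4,0,-1.85],"spin":0},{"xyz":[-1.4,0,-1.85],"spin":0},{"xyz":[-1.4,0,-1.85],"spin":0}]' && python3 - <<'E'
from h import *
st(); s=snap('scene','sc13.png')[1]; d=snap('side','sd13.png')[1]
E
python3 fl.py sc13.png; python3 - <<'E'
from h import *
# pointer unmoved? and white flap +y edge direction vs pointer, side view
for n,roi in(('scene',(375,105,425,168)),('side',(270,80,330,128))):
    for f in(('scene0.png','sc13.png') if n=='scene' else('side0.png','sd13.png')):
        im=cv2.imread('pics/'+f); hsv=cv2.cvtColor(im,cv2.COLOR_BGR2HSV); m=(abs(hsv[...,0].astype(int)-27)<6)&(hsv[...,1]>110)&(hsv[...,2]>60)
        p=np.argwhere(m[roi[1]:roi[3],roi[0]:roi[2]])[:,::-1]+np.array(roi[:2]); fl=cv2.fitLine(p.astype(np.float32),4,0,.01,.01).ravel()
        print(f,len(p),np.degrees(np.arctan2(fl[1],fl[0])).round(2),fl[2:].round(1))
blobs('scene','sc14.png',(255,200,335,285))
E
```

```text
t: 21.45
ee_pos: [546.9, 190.4, 245.4]
orientation: [0.004, 3.137, -0.009]
ft_force: [1.3, -4.0, -5.5]
width: 11.3
t21.45 p [546.9 190.4 245.4] z [ 0.005 -0.006 -1.   ] yang 89.9 w 11.3 F [ 1.3 -4.  -5.5] q [ 0.32  0.33  1.72 -0.01  1.09 -1.25]
scene0.png [[550.0, 350.0, 112.0], [708.0, 352.0, 112.0], [704.0, 137.0, 112.0], [550.0, 138.0, 112.0]] edge angles +y -0.001 -y -0.002 diag normal
sc13.png [[598.0, 350.0, 234.0], [716.0, 352.0, 132.0], [712.0, 137.0, 132.0], [594.0, 138.0, 236.0]] edge angles +y 0.712 -y 0.722 diag normal
grip point [546.8 190.5 264.1] angle 0.696 r 249.6
scene0.png 179 51.86 [399.5 136.6]
sc13.png 178 51.94 [399.6 136.8]
side0.png 166 34.91 [304.2 107.9]
sd13.png 20 31.05 [293.7  99.8]
scene brass [([295.0, 245.0], 76)]
scene blue [([312.0, 248.0], 81)]
```

Kinematics say 0.696 and coarse window corners say about 0.715. A sub-pixel line fit of the window's edges should settle it.

```bash
python3 - <<'E'
from h import *
C=cam('scene')
for f in('scene0.png','sc12.png','sc13.png','sc14.png'):
    hsv=cv2.cvtColor(cv2.imread('pics/'+f),cv2.COLOR_BGR2HSV); g=((abs(hsv[...,0].astype(int)-68)<14)&(hsv[...,1]>120)&(hsv[...,2]>50)).astype(np.uint8)
    m=np.zeros_like(g); m[80:215,320:430]=g[80:215,320:430]
    c=max(cv2.findContours(m,0,cv2.CHAIN_APPROX_NONE)[0],key=cv2.contourArea); p=cv2.approxPolyDP(cv2.convexHull(c),3,True)[:,0]
    top,rt,bo,lf=p[p[:,1].argmin()],p[p[:,0].argmax()],p[p[:,1].argmax()],p[p[:,0].argmin()]; c=c[:,0].astype(float); out=[]
    for u,v,y in((top,rt,351),(lf,bo,137.5)):
        d=(v-u)/np.linalg.norm(v-u); n=np.array([-d[1],d[0]]); s=(c-u)@d/np.linalg.norm(v-u); k=(abs((c-u)@n)<2.5)&(s>.12)&(s<.88)
        L=cv2.fitLine(c[k].astype(np.float32),cv2.DIST_HUBER,0,.01,.01).ravel(); X=[]
        for t in(-15,15):
            o,e=ray(C,L[2:]+t*L[:2]); X.append(o+e*(y-o[1])/e[1])
        w=X[1]-X[0]; w*=np.sign(w[0]); out.append((int(k.sum()),round(float(np.arctan2(-w[2],w[0])),3)))
    print(f,out)
E
```

```text
scene0.png [(30, 0.007), (31, 0.013)]
sc12.png [(25, 0.61), (27, 0.604)]
sc13.png [(26, 0.692), (30, 0.698)]
sc14.png [(26, 0.694), (30, 0.698)]
```

The line fit gives the flap at 0.692–0.698 rad and the pointer at 0.694–0.697, measured the same way in the same view. They are parallel within the measuring error, so I hand it in.

```bash
python3 -c "
from h import *
st(); print(ctrl.close_job())"
```

```text
t21.60 p [546.9 190.4 245.4] z [ 0.005 -0.006 -1.   ] yang 89.9 w 11.1 F [ 2.1 -5.6 -6.1] q [ 0.32  0.33  1.72 -0.01  1.09 -1.25]
the job is handed in; nothing more can be done
None
```

The station is loaded: all three blanks are in the hopper, the empty tray is back in its old spot on the bench, and the gripper is holding the flap at the mark. I handed the job in at 21.6 s.

- **Tray:** The moves allow no tool tilt, so I tipped the tray by levering its underside on the hopper's inner rim; the wrist force stayed under about 20 N. It stayed wedged at a tilt in the grip afterwards, then snapped level on the way back. Its bar's position and height match the start, so it sits flat.
- **Blanks:** All three showed in the hopper in the wrist view after tipping. A later scene check found brass and blue still there; steel was not checked again. It may be standing on end.
- **Flap:** I held it by the handle's -y side arm rather than the cross bar, because with the jaws across the bar the gripper body would have hit the raised flap. It was pinched at 11 mm.
- **Mark:** The final angle was 0.692–0.698 rad from the window edges and 0.696 from the arm's position. The pointer measured 0.694–0.697.
- **Checks that disagreed:** A coarse window-corner estimate gave 0.71–0.72, and the chord of the grip's path gave about 0.68. I trusted the finer edge fit.
- **Pointer and bystanders:** The scene view shows the pointer unmoved. The side-view pointer check was inconclusive, probably because the arm or flap hid it. I saw nothing knocked in the views I looked at, but did not measure the bystanders at the end.

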